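Put the stereo radio back on its mat and level its stacked volume knobs

TASK

Lift the radio by its case and set it down gently, upright, on the cork mat, in the middle and square to it, and let go. The left speaker (the small ivory knob on top) has been turned down below the right one (the black ring under it): turn the ivory knob up, clockwise, until its red line meets the white line on the black ring, without pressing on or turning the ring. Do not lift the radio by its knobs, and leave the other things on the shelf where they are.

Things in the scene. Friction and masses are not known exactly. Their poses are not given: they have to be found in the camera images.
- radio_centre (a point): Centre of the case of a loose sage-green table radio, half-way up (38 mm above its underside). The case is a box 64 mm deep (x), 190 mm long (y) and 76 mm high (z), about 0.8 kg, flat underneath, flat-topped but for the knobs. x points out of its back, so the two speakers face -x; y along its length towards the end that carries the stacked knobs; z up. It can be gripped across the 64 mm depth, at or a little to the knob-free side of the centre.
- knob_grip (a point): Point on the vertical axis of the stacked knobs, half-way up the ivory upper knob: 59 mm along +y from the radio's centre and 110 mm above the radio's underside; axes parallel to the radio's. The upper knob is a cylinder 36 mm across and 28 mm tall, from 96 to 124 mm above the radio's underside. The black lower ring is 60 mm across, from 78 to 94 mm, just under it, so fingers on the upper knob must stay above 94 mm.
- upper_knob (a joint): Angle of the ivory upper knob (left speaker's volume), rad: 0 when its red line points to the radio's front (its -x), growing clockwise as seen from above. Stops at -2.4 and 2.4. Turns smoothly with little friction (0.02 N m) and stays where it is left. At the start it is 0.5 to 2.0 rad below the ring. More than about 1.5 rad is best done in two bites.
- lower_ring (a joint): Angle of the black lower ring (right speaker's volume), same zero, sense and stops. Stiff (0.12 N m): it stays put unless pushed. The upper knob is to be brought to this value.
- upper_mark (a point): Point on the red line on top of the ivory knob, 16 mm out from the axis; its x axis points along the line, outwards.
- lower_mark (a point): Point on the white line on top of the black ring, 24 mm out from the axis; its x axis points along the line, outwards.
- cork_mat: Fixed cork mat, 110 mm (x) by 220 mm (y), 4 mm thick; origin at the centre of its underside, on the shelf top. The radio's length goes along the mat's y; either way round will do.
- ashtray: Loose orange glass ashtray, 116 mm across, 35 mm high, bystander; origin under its centre.
- doorbell: Loose spare brass doorbell button, 68 mm across, 19 mm high, bystander; origin under its centre.
- dice_cup: Loose wooden dice cup, 84 mm across, 92 mm high, bystander; origin under its centre.
- glasses_case: Loose dark red spectacle case, 62 x 160 x 36 mm, bystander; origin under its centre, long along its y.
- notebook: Loose blue notebook, 105 x 148 x 18 mm, bystander; origin under its centre, long along its y.
- keyring: Loose chrome keyring with two flat keys, about 85 mm long, lying flat, bystander; origin near its middle.
Not all that is in view belongs to the job. Leave any purple or yellow look-alike of the part that bears radio_centre alone.

How it is judged (in metres and radians):
At the end, for the whole second after the job is handed in: The radio stands still and upright on the mat, its centre within 20 mm of the mat's centre and its length within 0.2 rad (11 degrees) of the mat's; the red line of the upper knob points the same way as the white line of the lower ring within 0.17 rad (10 degrees) (horizontal distance between radio_centre and cork_mat below 0.02 m and angle between the y axis of radio_centre and the y axis of cork_mat, either way round below 0.2 rad and height (world z) of radio_centre between 0.038 and 0.046 m and angle between radio_centre's own z axis and vertical below 0.06 rad and linear speed of radio below 0.02 m/s and angle between the x axis of upper_mark and the x axis of lower_mark, either way round below 0.17 rad and horizontal distance between upper_mark and lower_mark below 0.02 m); the robot touches nothing.
It fails at once if the black ring is pressed with more than 3 N or turned (faster than 0.3 rad/s) (contact force between anything else and lower_ring above 3 N or velocity of joint lower_ring above 0.3 rad/s or velocity of joint lower_ring below -0.3 rad/s).
It fails at once if the radio is lifted by its upper knob (contact force between the fingers and upper_knob above 1 N and height (world z) of radio_centre above 0.06 m).
It fails at once if the radio is tipped over (more than 0.6 rad) (angle between radio_centre's own z axis and vertical above 0.6 rad).
It fails at once if the radio is let fall or knocked flying: it moves faster than 0.4 m/s while the fingers do not hold it (a fall of about 10 mm) (linear speed of radio above 0.4 m/s and contact force between the fingers and radio below 1 N).
It fails at once if another thing on the shelf is moved more than 20 mm (distance of any of ashtray, doorbell, dice_cup, glasses_case, notebook, keyring from where it was at the start of the episode above 0.02 m).
It also fails if it takes over 64 s, if anything falls off the work surface, if the arm or the gripper's body presses on something with over 40 N, if the wrist force passes 120 N, or if a joint passes its speed limit or range.

ROBOT

A 6-joint arm with a two-finger parallel gripper is mounted at the origin on the work surface. World frame = base frame: x ahead of the robot, y to its left, z up, the work surface at z = 0. Lengths are in mm, angles in rad, forces in N, time in s.
With the tool pointing down it reaches from about 275 to 750 mm from the base axis. Payload 10.2 kg.
Tool frame: the origin (TCP) lies midway between the tips of the shut fingers; the grasp point (between the pads) lies 19 mm behind it (ctrl.grip_depth is the distance from the TCP to the grasp point, in mm); y points along the fingers, x is the direction in which the jaws open and shut, and the axes are right-handed (so a half turn about y gives the same grasp; the last joint's range is limited). The gripper opens to 85 mm and grips with 20 to 120 N. Pads are 22 mm wide; open, the fingers measure 114 mm over their backs; the gripper's body (76 mm by 85 mm) begins 54 mm behind the grasp point. The pads swing forward as they close: fully open they stand 13 mm farther back than shut.
Start: joints at [-1.327, 0.313, 1.498, -0, 1.331, -0.223], TCP at [236.255, -468.844, 203.494] pointing down, gripper open.
Joint ranges: [-2.94, 2.94], [-0.97, 2.17], [0.19, 2.56], [-1.23, 4.37], [0.02, 3.11], [-2.88, 2.88]. Speed limits (rad/s): [2.39, 2.39, 3.01, 3.14, 3.14, 3.14].

INTERFACE

Orientations are given as a unit quaternion [w, x, y, z].
In Python, from rig import ctrl gives the robot as it stands. The module is installed in compiled form; this text tells all that it offers.
- The arm moves only by the tool drive_tool, never from a script. Its arguments are lists of equal length, an entry for each row: "gripper": the closure, from 0 (fully open) to 1 (shut); "offset": the shift along the tool's x, y, z in m, a list of three; "turn": the turn about the tool's y in degrees. In form: {"gripper": [gripper, ...], "offset": [[tx, ty, tz], ...], "turn": [turn, ...]}. A call has 1 to 20 rows; each row shifts and turns the commanded pose from where the row before left it, along the tool's axes as they then stand; what a row does not reach is not made up. A row lasts 1/12 s, in which the tool goes at most 41.7 mm and 7.16 degrees, less where a joint would pass 70% of its speed; a pose out of reach is approached as far as the arm can. A call is refused whole if a number of a shift passes 0.0417 or a number of a turn 7.16, either way. A call with a gripper value outside its range is refused whole. The fingers move at their own pace and stop on an object; "force" is the grip in N (left out, the last holds). Time passes only in rows, so rows that do not move let the fingers close. It gives the time, the measured TCP pose, the force and the opening at its end, in the units of the state.
- ctrl.sense(): the state, without advancing time (a new reading comes with each control period).
- ctrl.capture(name): name is "scene" or "top"; returns (picture, depth): 400x640x3 uint8, red, green, blue; 400x640 float32, mm along the optical axis (not along the pixel's ray), 0 where there is no reading.
- ctrl.camera_params(name): a dict with "fovy" (degrees; the focal length in pixels is half the picture's height over the tangent of half this angle, whatever the lens; pixels are square), "cx", "cy" (the principal point, pixels), "view" (4x4, takes a point from world to camera coordinates). Camera axes: x right, y down, z forward; pixel columns grow to the right and rows downward; lengths in mm; the calibration is good to about 2 mm. A picture is of the moment at which its call begins. camera_params takes no time and is no camera call.
- ctrl.finish_job(): hands the job in, once; it reports no verdict.
Trained networks look in the newest picture that a camera, given by its name, has taken for a name from the list of things; names that differ only in an ending like _2 or _b are one class to them, and where a whole thing is asked for, a point or a joint stands for the part that bears it (a point fixed in the world has none). Each returns a list of dicts, best first, with "score" (0 to 1); they miss things now and then, are a little off and sometimes report something else, mostly with a low value. They report only what shows in the picture. A call takes as long as a camera call. They do not tell look-alikes from the thing itself.
- ctrl.boxes_of(camera, query): "centre" ([x, y, z] in mm, in the coordinates of the camera as it stood for that picture, good to about 4 mm: the middle of the surface that is visible of it).
- ctrl.regions_of(camera, query): "mask" (400x640 bool, what is visible of it).
- ctrl.pinpoint(camera, query): "centre" ([x, y, z] in mm, in the coordinates of the camera as it stood for that picture, good to about 4 mm: a listed point, or the origin of a listed thing).
The state is a dict: "time_s": time; "joints": joint angles; "dq": joint speeds; "tau": joint torques, N m; "eef_pos": TCP position; "ee_rot": TCP orientation; "force": force on the tool from outside, world axes, zero at the start; "wrist_torque": the same for the moment, N m; "grip_width": opening from 0.0 (shut) to 1.0 (fully open).
Only numpy, scipy, OpenCV 4.12 (cv2) and the standard library are available. Lean on these libraries where they do the work, as an engineer would, in place of code of your own. Each camera call takes 0.05 s, during which the arm holds its last target.

## Working session

There is one attempt and no reset: what is moved stays moved. The work goes in short steps, Python scripts to look and compute and a tool call to move; the robot and the scene stay as the last step left them, time stands still between calls to the robot, and variables do not carry over. Pictures are saved under pics/ and viewed, and the job is handed in when it is done.

Besides the shell and the picture viewer there is one more tool, called after "Call:" by a JSON object that holds its "op" and its "data", one argument or row to a line. drive_tool: Moves the arm, as the interface text tells. Its arguments: {"type":"object","properties":{"gripper":{"type":"array","items":{"type":"number"}},"offset":{"type":"array","items":{"type":"array","items":{"type":"number"}}},"turn":{"type":"array","items":{"type":"number"}},"force":{"type":"number"}},"required":["gripper","offset","turn"]}

```bash
mkdir -p pics; cat > h.py <<'E'
import numpy as np, cv2
from rig import ctrl
def cap(n,name):
    p,d=ctrl.capture(n); cv2.imwrite(f'pics/{name}.png',p[:,:,::-1]); np.savez(f'pics/{name}.npz',p=p,d=d); return p,d
def K(n):
    c=ctrl.camera_params(n); f=200/np.tan(np.radians(c['fovy'])/2); return f,c['cx'],c['cy'],np.array(c['view'])
def c2w(n,P):
    V=K(n)[3]; return (np.linalg.inv(V)@np.append(np.array(P,float).reshape(3),1))[:3]
def cloud(n,d):
    f,cx,cy,V=K(n); v,u=np.mgrid[:400,:640]; P=np.stack([(u-cx)/f*d,(v-cy)/f*d,d,np.ones_like(d)],-1)
    return (P@np.linalg.inv(V).T)[...,:3]
def proj(n,w):
    f,cx,cy,V=K(n); c=V@np.append(np.array(w,float),1); return c[0]/c[2]*f+cx,c[1]/c[2]*f+cy
E
python3 - <<'E'
from h import *
for n in('scene','top'):
    print(n,ctrl.camera_params(n)); cap(n,n+'0')
    for q in('radio_centre','knob_grip','upper_mark','lower_mark','cork_mat','ashtray','doorbell','dice_cup','glasses_case','notebook','keyring'):
        print(q,[(np.round(c2w(n,r['centre'])),round(r['score'],2)) for r in ctrl.pinpoint(n,q)])
print(ctrl.sense())
E
```

```text
scene {'fovy': 55.457354402189075, 'cx': 324.33143337179615, 'cy': 200.36344125267092, 'view': array([[ 5.96990068e-01,  8.02206892e-01, -8.18301928e-03,
        -3.21193024e+02],
       [ 6.62654917e-01, -4.98835860e-01, -5.58615472e-01,
        -2.87304275e+02],
       [-4.52207165e-01,  3.28065371e-01, -8.29386395e-01,
         1.29245882e+03],
       [ 0.00000000e+00,  0.00000000e+00,  0.00000000e+00,
         1.00000000e+00]])}
radio_centre [(array([332., 187.,  38.]), 0.82), (array([ 524., -170.,   36.]), 0.67), (array([ 379., -377.,   37.]), 0.62), (array([528., -10.,  -3.]), 0.41)]
knob_grip [(array([ 521., -113.,  110.]), 0.85), (array([315., 238., 108.]), 0.74), (array([ 433., -341.,  107.]), 0.63), (array([529., -11.,  -1.]), 0.61), (array([ 496., -122.,   97.]), 0.28)]
upper_mark [(array([ 519., -127.,  121.]), 0.79), (array([ 421., -330.,  123.]), 0.78), (array([298., 235., 121.]), 0.73)]
lower_mark [(array([ 416., -323.,   94.]), 0.66), (array([292., 236.,  91.]), 0.48)]
cork_mat [(array([525., 273.,   0.]), 0.89)]
ashtray [(array([726., 171.,  -4.]), 0.91)]
doorbell [(
[... 1568 characters left out ...]
ring [(array([534., -13.,   0.]), 0.55)]
{'time_s': 1.2, 'joints': array([-1.32743579e+00,  3.12893674e-01,  1.49773335e+00, -2.24647837e-05,
        1.33102522e+00, -2.23381945e-01]), 'dq': array([ 0.00092183,  0.00081008, -0.00249252, -0.00171789, -0.00068358,
       -0.00128445]), 'tau': array([ 1.47460574e-03, -4.12169409e+01, -2.59892446e+01, -1.03039313e-04,
        6.61402992e-04, -4.34317627e-06]), 'eef_pos': array([ 236.22722307, -468.83332758,  203.4848456 ]), 'ee_rot': array([ 0.60208572, -0.60206724,  0.37083565, -0.37079475]), 'force': array([ 0.76296258,  0.21169166, -0.70100225]), 'wrist_torque': array([ 0.00061209, -0.03908695, -0.02009254]), 'grip_width': 1.0022721851211165}
```

```bash
ls pics
```

```text
scene0.npz
scene0.png
top0.npz
top0.png
```

View pics/top0.png

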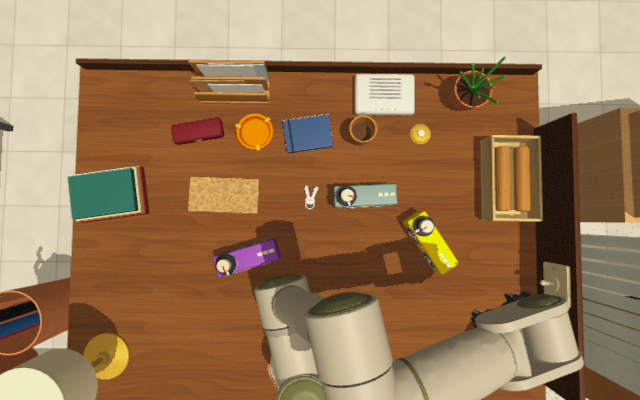

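View pics/scene0.png

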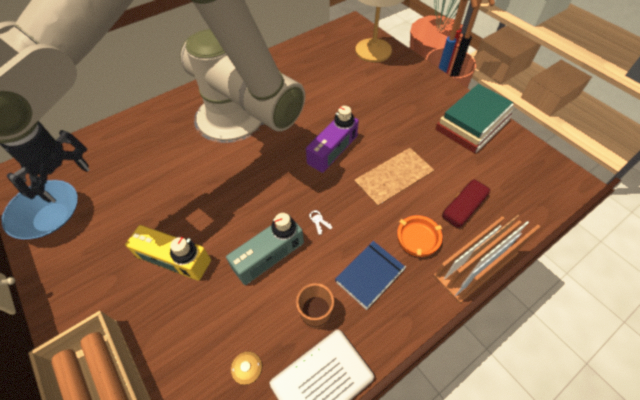

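The top view shows the sage-green radio at about (365,195) with its knobs at (347,195), the mat at (224,195), and the purple and yellow look-alikes at (246,257) and (432,240). The keyring lies between radio and mat at (311,196). Next I'll measure the radio, mat and marks.

```bash
cat > m.py <<'E'
from h import *
import sys
def meas(tag,guess,r=150):
  for n in('top','scene'):
    z=np.load(f'pics/{n}{tag}.npz'); p,d=z['p'],z['d']; W=cloud(n,d)
    hsv=cv2.cvtColor(p,cv2.COLOR_RGB2HSV)
    near=np.hypot(W[...,0]-guess[0],W[...,1]-guess[1])<r
    zmid=W[...,2]; top=near&(abs(zmid-76-guess[2])<7)&(d>0)
    col=top&(hsv[...,0]>45)&(hsv[...,0]<100)
    q=W[col][:,:2].astype(np.float32); rr=cv2.minAreaRect(q); print(n,'top face',rr,len(q),np.median(W[col][:,2]))
    k=near&(W[...,2]>guess[2]+117)&(W[...,2]<guess[2]+130); q=W[k]
    c,rad=cv2.minEnclosingCircle(q[:,:2].astype(np.float32)); print(' knob',c,rad,np.median(q,0))
if __name__=='__main__':
  meas('0',(522,-172,0))
  for n in('top','scene'):
    z=np.load(f'pics/{n}0.npz'); p,d=z['p'],z['d']; W=cloud(n,d)
    g=(np.hypot(W[...,0]-525,W[...,1]-272)<150)&(abs(W[...,2]-2)<8)
    hsv=cv2.cvtColor(p,cv2.COLOR_RGB2HSV).astype(int)
    m=g&(hsv[...,2]>140)
    m=cv2.morphologyEx(m.astype(np.uint8),cv2.MORPH_OPEN,np.ones((3,3)))>0
    print(n,'mat',cv2.minAreaRect(W[m][:,:2].astype(np.float32)),m.sum(),np.median(W[m],0))
    u,v=map(int,proj(n,(521,-114,110)))
    cv2.imwrite(f'pics/k_{n}.png',cv2.resize(p[v-30:v+30,u-30:u+30,::-1],(600,600),interpolation=cv2.INTER_CUBIC))
E
python3 m.py; python3 -c "
import cv2,numpy as np
a=cv2.imread('pics/k_top.png');b=cv2.imread('pics/k_scene.png')
cv2.imwrite('pics/k.png',cv2.resize(np.hstack([a,b]),(800,400)))"
```

```text
top top face ((523.6678466796875, -172.24717712402344), (62.467803955078125, 189.59027099609375), 2.886556386947632) 882 76.55786177214645
 knob (519.705810546875, -113.70663452148438) 18.17693328857422 [ 519.2694339  -114.11464939  124.75821174]
scene top face ((525.2569580078125, -174.400634765625), (63.73402786254883, 184.75299072265625), 3.2123684883117676) 1168 75.47827140302508
 knob (519.8067016601562, -112.85690307617188) 18.63088607788086 [ 521.39430138 -113.95622597  123.40222073]
top mat ((525.6551513671875, 274.66796875), (288.05841064453125, 299.5910949707031), 75.72795867919922) 5232 [541.88360964 274.44819261   2.24198085]
scene mat ((528.9857177734375, 266.5428466796875), (298.08599853515625, 285.3346252441406), 37.66777420043945) 4938 [551.48226314 264.9687964    1.20653879]
```

View pics/k.png

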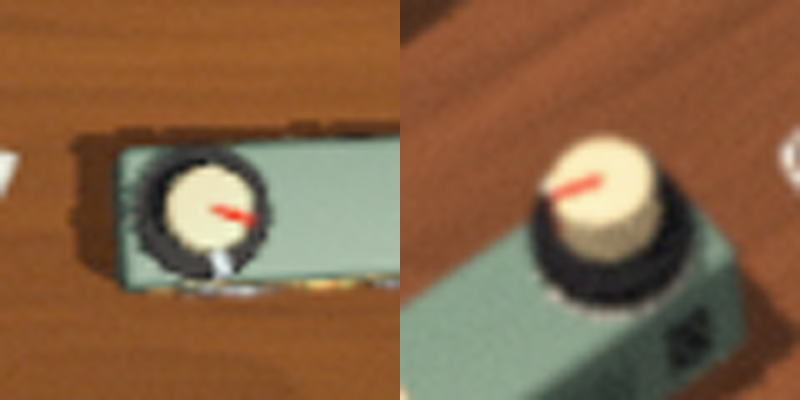

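```bash
cat > k.py <<'E'
from h import *
def ray(n,u,v,z):
    f,cx,cy,V=K(n); I=np.linalg.inv(V); o=I[:3,3]; dr=I[:3,:3]@np.array([(u-cx)/f,(v-cy)/f,1]); return o+dr*(z-o[2])/dr[2]
def marks(tag,ax,z0=0,show=True):
  for n in('top','scene'):
    z=np.load(f'pics/{n}{tag}.npz'); p=z['p'].astype(int)
    L=lambda h,m:np.array([ray(n,u,v,h)[:2] for v,u in zip(*np.where(m))]).reshape(-1,2)
    u0,v0=proj(n,(ax[0],ax[1],110+z0)); vv,uu=np.mgrid[:400,:640]; near=np.hypot(uu-u0,vv-v0)<26
    red=near&(p[...,0]>150)&(p[...,0]-p[...,1]>60)&(p[...,2]<p[...,0]-60)
    ivory=near&(p[...,0]>170)&(p[...,0]-p[...,2]>15)|red
    white=near&(p.min(-1)>110)&(p.max(-1)-p.min(-1)<45)&(p[...,2]>=p[...,0]-5)&(p[...,2]>=p[...,1]-5)
    R=L(124+z0,red); R=R[np.hypot(*(R-ax).T)<20]; Wh=L(94+z0,white); Wh=Wh[np.hypot(*(Wh-ax).T)<32]
    I=L(124+z0,ivory); I=I[np.hypot(*(I-ax).T)<24]
    a=lambda v:np.degrees(np.arctan2(v[1],v[0]))
    c=I.mean(0) if n=='top' else ax
    print(n,'ivory',I.mean(0),len(I),'red',R.mean(0)-c,a(R.mean(0)-c),len(R),'white',(Wh.mean(0)-c,a(Wh.mean(0)-c),len(Wh)) if len(Wh) else None)
    if len(R)>3:
        d=cv2.fitLine(R.astype(np.float32),cv2.DIST_L2,0,.01,.01).ravel(); print('  line dir',a(d[:2]))
def mk(n,q):
    return [(np.round(c2w(n,r['centre']),1),round(r['score'],2)) for r in ctrl.pinpoint(n,q)]
E
python3 - <<'E'
from k import *
from scipy.spatial.transform import Rotation as Ro
marks('0',np.array([520,-113.7]))
q=ctrl.sense()['ee_rot']; print(Ro.from_quat(q[[1,2,3,0]]).as_matrix().round(3))
for n in('top','scene'):
    z=np.load(f'pics/{n}0.npz'); p,d=z['p'],z['d']
    hsv=cv2.cvtColor(p,cv2.COLOR_RGB2HSV).astype(int); W=cloud(n,d)
    m=(np.hypot(W[...,0]-525,W[...,1]-272)<150)&(hsv[...,2]>150)&(hsv[...,0]>10)&(hsv[...,0]<25)&(abs(W[...,2]-2)<10)
    m=cv2.morphologyEx(m.astype(np.uint8),cv2.MORPH_OPEN,np.ones((5,5)))
    c,l,s,ce=cv2.connectedComponentsWithStats(m); i=1+s[1:,4].argmax(); m=l==i
    Q=np.array([ray(n,u,v,4)[:2] for v,u in zip(*np.where(m))],np.float32); print(n,'mat',cv2.minAreaRect(Q),len(Q),Q.mean(0))
E
```

```text
top ivory [ 519.93462984 -114.73753496] 127 red [ -2.92124721 -10.38084372] -105.71699970707374 11 white (array([-23.24410808,  -7.51316722]), np.float64(-162.08766878698103), 12)
  line dir 72.15253
scene ivory [ 519.83290205 -114.09779352] 181 red [-3.46819138 -7.91428208] -113.66396173322173 16 white None
  line dir 77.75107
[[ 0.45  -0.     0.893]
 [-0.893  0.     0.45 ]
 [-0.    -1.    -0.   ]]Traceback (most recent call last):
  File "<stdin>", line 11, in <module>
  File "k.py", line 3, in ray
    f,cx,cy,V=K(n); I=np.linalg.inv(V); o=I[:3,3]; dr=I[:3,:3]@np.array([(u-cx)/f,(v-cy)/f,1]); return o+dr*(z-o[2])/dr[2]
              ~^^^
  File "h.py", line 6, in K
    c=ctrl.camera_params(n); f=200/np.tan(np.radians(c['fovy'])/2); return f,c['cx'],c['cy'],np.array(c['view'])
ValueError: time passes only in moves, steps and waits
```

```bash
python3 - <<'E'
s=open('h.py').read()
s=s.replace("def K(n):\n    c=ctrl.camera_params(n);","import functools\n@functools.lru_cache\ndef K(n):\n    c=ctrl.camera_params(n);")
open('h.py','w').write(s)
E
python3 - <<'E'
from k import *
for n in('top','scene'):
    z=np.load(f'pics/{n}0.npz'); p,d=z['p'],z['d']
    hsv=cv2.cvtColor(p,cv2.COLOR_RGB2HSV).astype(int); W=cloud(n,d)
    m=(np.hypot(W[...,0]-525,W[...,1]-272)<150)&(hsv[...,2]>150)&(hsv[...,0]>10)&(hsv[...,0]<25)&(abs(W[...,2]-2)<10)
    m=cv2.morphologyEx(m.astype(np.uint8),cv2.MORPH_OPEN,np.ones((5,5)))
    c,l,s,ce=cv2.connectedComponentsWithStats(m); i=1+s[1:,4].argmax(); m=l==i
    Q=np.array([ray(n,u,v,4)[:2] for v,u in zip(*np.where(m))],np.float32); print(n,'mat',cv2.minAreaRect(Q),len(Q),Q.mean(0))
from scipy.spatial.transform import Rotation as Ro
s=ctrl.sense();R=Ro.from_quat(s['ee_rot'][[1,2,3,0]]).as_matrix()
print(s['eef_pos'],R.T@(np.array([520,-114,200])-s['eef_pos']))
E
```

```text
top mat ((523.215087890625, 270.4777526855469), (223.15464782714844, 112.00293731689453), 88.58096313476562) 2411 [523.13385 270.27063]
scene mat ((523.9036865234375, 271.36669921875), (230.34776306152344, 118.85092163085938), 88.49212646484375) 2292 [524.90906 268.62216]
[ 236.22722307 -468.83332758  203.4848456 ] [-189.18556254    3.49341649  413.08890375]
```

Call:
{"op": "drive_tool", "data": {
  "gripper": [0,0,0,0,0,0,0,0,0,0,0,0,0,0,0,0],
  "offset": [
    [-0.0135,0,0.0295],
    [-0.0135,0,0.0295],
    [-0.0135,0,0.0295],
    [-0.0135,0,0.0295],
    [-0.0135,0,0.0295],
    [-0.0135,0,0.0295],
    [-0.0135,0,0.0295],
    [-0.0135,0,0.0295],
    [-0.0135,0,0.0295],
    [-0.0135,0,0.0295],
    [-0.0135,0,0.0295],
    [-0.0135,0,0.0295],
    [-0.0135,0,0.0295],
    [-0.0135,0,0.0295],
    [0,0,0],
    [0,0,0]
  ],
  "turn": [0,0,0,0,0,0,0,0,0,0,0,0,0,0,-6,-6],
  "force": 20
}}

```text
time_s: 2.53
eef_pos: [520.7, -112.7, 203.3]
ee_rot: [0.639, -0.639, 0.304, -0.303]
force: [-0.9, -0.3, -0.4]
grip_width: 1.0
```

Call:
{"op": "drive_tool", "data": {
  "gripper": [0,0,0,0,0,0,0,0,0,0,0,0,0],
  "offset": [
    [0,0,0],
    [0,0,0],
    [0,0,0],
    [0,0,0],
    [0,0,0],
    [0,0,0],
    [0,0,0],
    [0,0,0],
    [0,0,0],
    [0,0,0],
    [0,0,0],
    [0,0,0],
    [0,0,0]
  ],
  "turn": [-6,-6,-6,-6,-6,-6,-6,-6,-6,-6,-6,-6,0]
}}

```text
time_s: 3.62
eef_pos: [520.0, -114.2, 203.5]
ee_rot: [-0.695, 0.695, 0.129, -0.129]
force: [0.5, -0.8, 0.7]
grip_width: 1.006
```

```bash
cat > s.py <<'E'
from h import *
import sys
from scipy.spatial.transform import Rotation as Ro
def st(t=None):
    s=ctrl.sense();R=Ro.from_quat(s['ee_rot'][[1,2,3,0]]).as_matrix()
    print('t',round(s['time_s'],2),'pos',s['eef_pos'].round(1),'xang',np.degrees(np.arctan2(R[1,0],R[0,0])).round(2),'tilt',R[:,1].round(3),'j6',round(s['joints'][5],2),'F',s['force'].round(1),'w',round(s['grip_width'],3))
    if t is not None: print('to go (tool)',(R.T@(np.array(t)-s['eef_pos'])).round(1))
if __name__=='__main__': st([float(a) for a in sys.argv[1:4]] if len(sys.argv)>3 else None)
E
python3 s.py 520 -114 101
```

```text
t 3.62 pos [ 520.  -114.2  203.5] xang 20.95 tilt [ 0. -0. -1.] j6 -0.8 F [ 0.5 -0.8  0.7] w 1.006
to go (tool) [1.000e-01 1.025e+02 2.000e-01]
```

Call:
{"op": "drive_tool", "data": {
  "gripper": [0,0,0,0,0,0,0.2,0.4,0.6,0.8,1,1,1,1],
  "offset": [
    [0,0.025,0],
    [0,0.025,0],
    [0,0.025,0],
    [0,0.02,0],
    [0,0.008,0],
    [0,0,0],
    [0,0,0],
    [0,0,0],
    [0,0,0],
    [0,0,0],
    [0,0,0],
    [0,0,0],
    [0,0,0],
    [0,0,0]
  ],
  "turn": [0,0,0,0,0,0,0,0,0,0,0,0,0,0],
  "force": 20
}}

```text
time_s: 4.78
eef_pos: [520.0, -114.2, 100.6]
ee_rot: [-0.696, 0.696, 0.127, -0.127]
force: [0.1, -0.2, -0.1]
grip_width: -0.002
```

```bash
python3 s.py; python3 - <<'E'
from h import *
cap('top','top1');cap('scene','scene1')
for n in('top','scene'):
    p=np.load(f'pics/{n}1.npz')['p'];u,v=map(int,proj(n,(520,-114,110)))
    cv2.imwrite(f'pics/k1_{n}.png',cv2.resize(p[v-50:v+50,u-50:u+50,::-1],(400,400),interpolation=cv2.INTER_CUBIC))
cv2.imwrite('pics/k1.png',np.hstack([cv2.imread(f'pics/k1_{n}.png') for n in('top','scene')]))
E
```

```text
t 4.78 pos [ 520.  -114.2  100.6] xang 20.74 tilt [ 0. -0. -1.] j6 -0.8 F [ 0.1 -0.2 -0.1] w -0.002
```

View pics/k1.png

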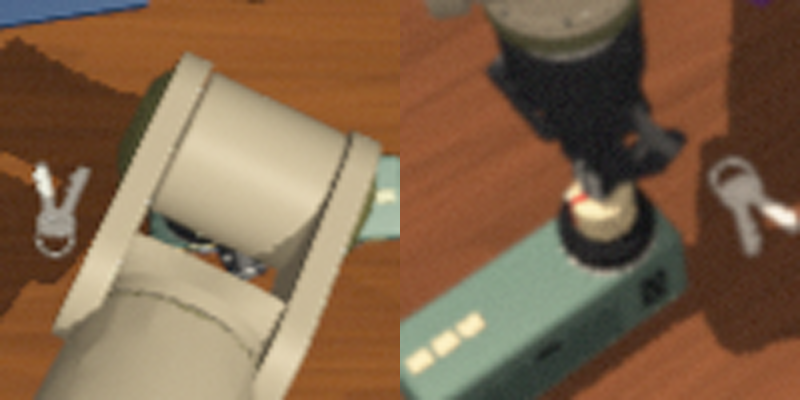

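```bash
python3 - <<'E'
from h import *
p=cv2.imread('pics/scene1.png')
cv2.imwrite('pics/v1.png',cv2.resize(p[120:290,180:380],(800,680))[:600])
for t in '01':
    z=np.load(f'pics/scene{t}.npz');W=cloud('scene',z['d'])
    m=(z['p'][...,0]>180)&(np.hypot(W[...,0]-520,W[...,1]+114)<50)&(W[...,2]>85)
    print(t,m.sum(),W[m].mean(0),W[m][:,2].max(), [round(v,1) for v in proj('scene',(520,-114,100))])
W=cloud('scene',np.load('pics/scene1.npz')['d'])
for v in range(198,232,3): print(v,[tuple(int(a) for a in W[v,u]) for u in range(268,300,6)])
E
```

```text
0 159 [ 520.22358548 -114.07962606  123.02104612] 127.40543037301018 [np.float64(282.5), np.float64(224.0)]
1 1725 [ 531.70571945 -119.77768041  409.2929281 ] 446.8817940751005 [np.float64(282.5), np.float64(224.0)]
198 [(540, -143, 264), (550, -134, 268), (556, -124, 265), (553, -109, 249), (554, -95, 237), (417, -5, -1)]
201 [(511, -133, 209), (519, -123, 210), (541, -118, 231), (554, -110, 239), (557, -98, 232), (428, -12, 1)]
204 [(503, -132, 186), (519, -124, 199), (543, -121, 224), (553, -111, 227), (562, -102, 230), (567, -90, 226)]
207 [(393, -92, 0), (522, -127, 192), (542, -121, 212), (533, -103, 183), (561, -102, 217), (571, -93, 221)]
210 [(401, -97, 0), (518, -127, 174), (541, -122, 198), (539, -107, 183), (566, -106, 215), (577, -97, 220)]
213 [(409, -102, -1), (419, -89, 0), (532, -120, 172), (550, -114, 190), (567, -107, 206), (581, -100, 217)]
216 [(418, -108, 0), (428, -94, 0), (530, -120, 157), (550, -115, 177), (457, -53, -2), (467, -40, -2)]
219 [(424, -112, -3), (492, -121, 95), (528, -121, 143), (527, -105, 125), (518, -85, 93), (477, -46, 1)]
222 [(435, -118, 0), (498, -126, 93), (524, -121, 122), (532, -109, 121), (526, -90, 93), (483, -51, -2)]
225 [(444, -123, 1), (505, -130, 92), (532, -126, 124), (537, -112, 117), (531, -94, 91), (531, -77, 73)]
228 [(493, -143, 74), (513, -135, 93), (529, -126, 106), (537, -114, 106), (539, -99, 92), (538, -82, 73)]
231 [(500, -147, 73), (521, -140, 95), (528, -127, 91), (537, -115, 91), (547, -104, 94), (546, -88, 75)]
```

View pics/v1.png

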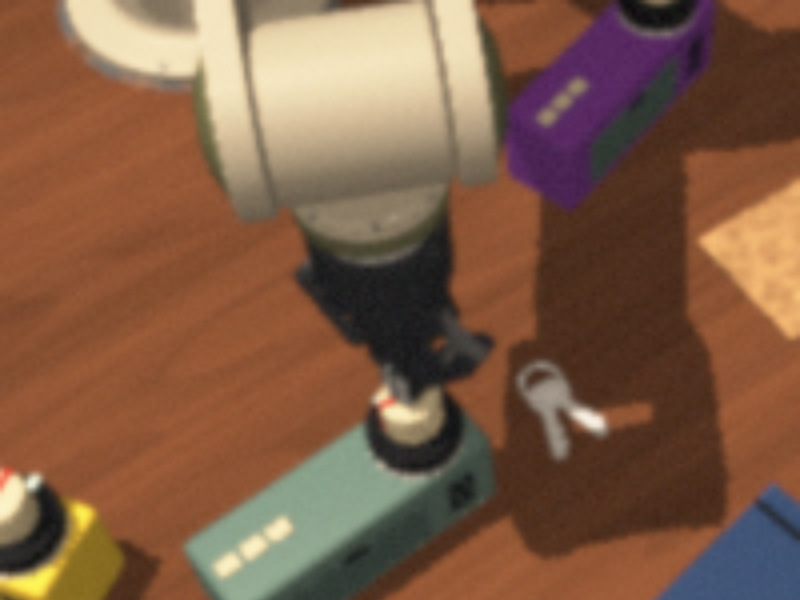

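Call:
{"op": "drive_tool", "data": {
  "gripper": [1,1,1],
  "offset": [
    [0,-0.03,0],
    [0,-0.03,0],
    [0,0,0]
  ],
  "turn": [0,0,0]
}}

```text
time_s: 5.13
eef_pos: [522.2, -115.1, 165.8]
ee_rot: [-0.694, 0.697, 0.13, -0.125]
force: [-0.2, -0.3, 0.6]
grip_width: -0.001
```

```bash
python3 s.py; python3 - <<'E'
from h import *
p,d=cap('scene','scene2'); cap('top','top2')
cv2.imwrite('pics/v2.png',cv2.resize(p[120:260,200:360,::-1],(680,595)))
print(proj('scene',(520,-114,160.6)))
W=cloud('scene',d)
for v in range(170,220,4): print(v,[tuple(int(a) for a in W[v,u]) for u in range(264,300,6)])
E
```

```text
t 5.13 pos [ 522.2 -115.1  165.8] xang 20.75 tilt [ 0.008 -0.004 -1.   ] j6 -0.8 F [-0.2 -0.3  0.6] w -0.001
(np.float64(279.9101350751319), np.float64(210.8461247619571))
170 [(545, -140, 358), (552, -131, 358), (556, -121, 355), (558, -110, 349), (555, -96, 335), (323, 44, -4)]
174 [(544, -142, 347), (553, -133, 349), (557, -123, 345), (557, -111, 336), (554, -97, 322), (337, 34, -1)]
178 [(543, -143, 334), (549, -133, 333), (556, -124, 333), (558, -113, 326), (555, -99, 312), (350, 26, -1)]
182 [(518, -135, 288), (521, -124, 282), (542, -120, 302), (553, -112, 307), (560, -103, 307), (362, 17, -1)]
186 [(501, -131, 253), (517, -124, 264), (545, -122, 293), (552, -113, 293), (561, -104, 295), (567, -94, 295)]
190 [(505, -134, 244), (524, -128, 261), (542, -123, 277), (535, -106, 255), (539, -95, 250), (572, -98, 290)]
194 [(346, -77, -1), (518, -128, 239), (540, -124, 261), (538, -110, 247), (560, -107, 269), (579, -103, 288)]
198 [(359, -84, 0), (369, -70, 0), (532, -122, 236), (547, -115, 247), (562, -109, 259), (579, -104, 274)]
202 [(370, -91, -1), (383, -78, 2), (527, -122, 214), (536, -112, 216), (412, -37, 0), (425, -24, 4)]
206 [(382, -99, 0), (394, -86, 1), (401, -71, -3), (412, -57, -1), (425, -44, 1), (434, -30, 0)]
210 [(395, -106, 0), (405, -93, 1), (414, -79, 0), (423, -65, -2), (436, -52, 1), (446, -38, 0)]
214 [(406, -113, 0), (414, -99, -3), (426, -86, 0), (509, -105, 125), (446, -59, 0), (457, -46, 1)]
218 [(418, -120, 1), (425, -106, -2), (509, -122, 122), (518, -111, 123), (527, -100, 124), (466, -52, -1)]
```

View pics/v2.png

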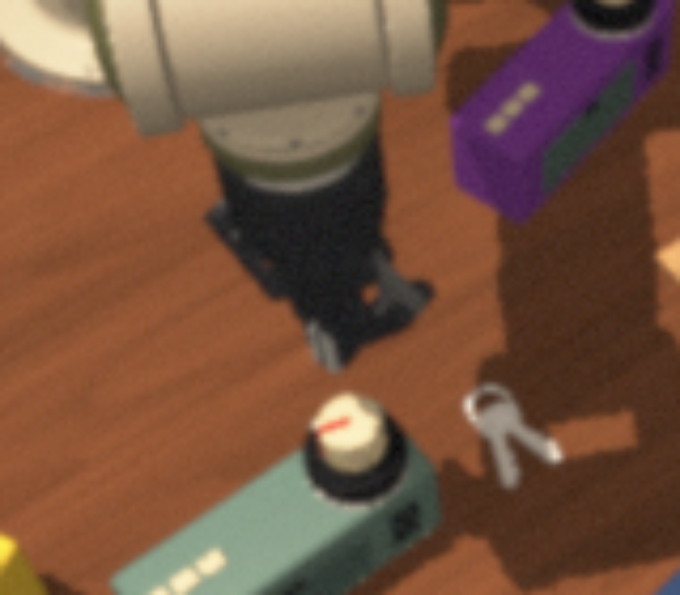

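Call:
{"op": "drive_tool", "data": {
  "gripper": [1,1,1,1],
  "offset": [
    [0,0,0],
    [0,0,0],
    [0,0,0],
    [0,0,0]
  ],
  "turn": [0,0,0,0]
}}

```text
time_s: 5.57
eef_pos: [519.8, -114.1, 159.8]
ee_rot: [0.696, -0.695, -0.127, 0.128]
force: [-0.3, -0.0, 0.6]
grip_width: 0.002
```

```bash
python3 s.py; python3 - <<'E'
from h import *
p,d=cap('scene','scene3'); cap('top','top3')
W=cloud('scene',d); hsv=p.max(-1)
m=(np.hypot(W[...,0]-525,W[...,1]+114)<60)&(W[...,2]>135)&(W[...,2]<330)&(p.max(-1)<130)
Q=W[m]
for z in range(150,330,10):
    q=Q[(Q[:,2]>=z)&(Q[:,2]<z+10)]
    if len(q): print(z,len(q),q.min(0).round(),q.max(0).round())
print(np.linalg.inv(K('scene')[3])[:3,3])
print(ctrl.sense()['joints'])
E
```

```text
t 5.57 pos [ 519.8 -114.1  159.8] xang 20.74 tilt [-0.001  0.001 -1.   ] j6 -0.8 F [-0.3 -0.   0.6] w 0.002
180 2 [ 528. -119.  188.] [ 529. -116.  189.]
190 17 [ 519. -124.  192.] [ 533. -105.  200.]
200 26 [ 510. -124.  201.] [ 536. -108.  210.]
210 22 [ 511. -125.  211.] [ 536. -111.  219.]
220 17 [ 518. -124.  220.] [ 535. -113.  229.]
230 52 [ 489. -136.  231.] [556. -97. 240.]
240 88 [ 486. -137.  240.] [563. -95. 250.]
250 79 [ 479. -140.  250.] [ 570. -107.  260.]
260 75 [ 472. -143.  260.] [ 576. -103.  270.]
270 122 [ 473. -145.  270.] [582. -81. 280.]
280 120 [ 471. -143.  280.] [578. -81. 290.]
290 69 [ 536. -127.  290.] [565. -92. 300.]
300 42 [ 547. -114.  300.] [561. -91. 309.]
310 48 [ 516. -149.  310.] [558. -83. 320.]
320 114 [ 512. -150.  320.] [558. -81. 330.]
[ 966.59177313 -309.66539849  908.82681653]
[-4.36413328e-01  3.66317816e-01  1.54046547e+00  8.01838502e-06
  1.23553593e+00 -7.98471254e-01]
```

```bash
python3 - <<'E'
from h import *
z=np.load('pics/scene3.npz');p,d=z['p'],z['d']
W=cloud('scene',d)
for v in range(198,216): print(v,[ (int(W[v,u][2]),int(p[v,u].mean())) for u in range(270,292,2)])
for zz in(160,180,185,190,195): print(zz,proj('scene',(520,-114,zz)),proj('scene',(528,-118,zz)))
cv2.imwrite('pics/v3.png',cv2.resize(p[170:240,240:330,::-1],(800,622),interpolation=cv2.INTER_CUBIC)[:600])
E
```

```text
198 [(-2, 87), (211, 82), (225, 90), (234, 51), (236, 31), (232, 26), (245, 30), (251, 30), (253, 30), (259, 33), (261, 26)]
199 [(0, 85), (206, 85), (220, 88), (229, 73), (233, 41), (227, 27), (242, 32), (246, 31), (250, 25), (254, 31), (260, 33)]
200 [(-1, 84), (202, 86), (215, 99), (221, 93), (228, 61), (222, 29), (235, 30), (240, 30), (245, 34), (250, 41), (253, 53)]
201 [(0, 90), (-1, 87), (210, 102), (216, 103), (216, 82), (217, 33), (215, 27), (236, 36), (241, 45), (247, 60), (2, 71)]
202 [(1, 90), (0, 103), (205, 110), (212, 100), (210, 94), (210, 35), (212, 30), (232, 39), (238, 64), (-2, 75), (3, 84)]
203 [(0, 100), (4, 106), (203, 108), (208, 94), (209, 94), (208, 37), (207, 30), (199, 61), (0, 78), (1, 87), (-2, 86)]
204 [(-1, 101), (2, 100), (197, 106), (202, 94), (208, 100), (204, 43), (205, 33), (0, 72), (0, 88), (0, 91), (0, 89)]
205 [(2, 101), (0, 97), (191, 102), (196, 89), (203, 101), (201, 48), (204, 52), (0, 82), (1, 89), (-1, 92), (0, 94)]
206 [(-1, 100), (0, 98), (2, 97), (193, 93), (197, 112), (196, 68), (196, 69), (2, 86), (-3, 89), (1, 91), (1, 90)]
207 [(-1
[... 966 characters left out ...]
, 183), (127, 135), (73, 118), (0, 87)]
160 (np.float64(279.9371563524671), np.float64(210.98398283924146)) (np.float64(280.36489927207066), np.float64(214.18996066462188))
180 (np.float64(279.01980096667495), np.float64(206.30378774324825)) (np.float64(279.45051583830525), np.float64(209.54454341126848))
185 (np.float64(278.7849740656086), np.float64(205.10573982441562)) (np.float64(279.21641840296076), np.float64(208.35523898496572))
190 (np.float64(278.5478886018317), np.float64(203.89616909306613)) (np.float64(278.9800564748248), np.float64(207.15443006996045))
195 (np.float64(278.3085118336403), np.float64(202.6749085064542)) (np.float64(278.741397036555), np.float64(205.9419489255366))
```

View pics/v3.png

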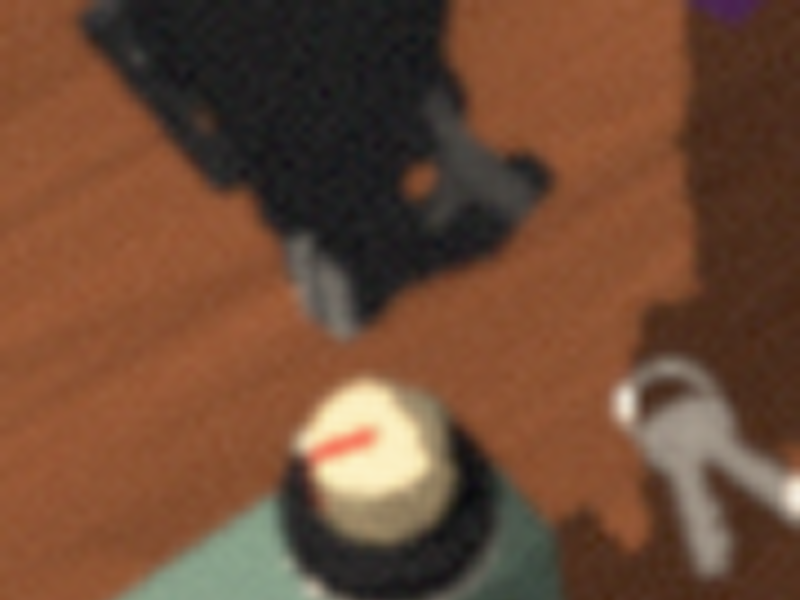

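View pics/top3.png

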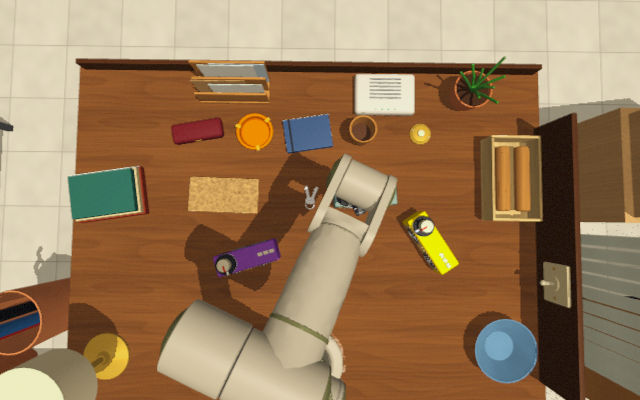

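```bash
python3 - <<'E'
from rig import ctrl
print(ctrl.grip_depth)
E
```

```text
18.700000000000003
```

Call:
{"op": "drive_tool", "data": {
  "gripper": [0,0,0,0,0,0,0,0,0,0,0,0,0,0],
  "offset": [
    [0,0,0],
    [0,0,0],
    [0,0,0],
    [0,0,0],
    [0,0,0],
    [0,0.015,0],
    [0,0.02,0],
    [0,0.02,0],
    [0,0.02,0],
    [0,0.008,0],
    [0,0.005,0],
    [0,0,0],
    [0,0,0],
    [0,0,0]
  ],
  "turn": [0,0,0,0,0,0,0,0,0,0,0,0,0,0],
  "force": 20
}}

```text
time_s: 6.83
eef_pos: [520.6, -114.5, 73.6]
ee_rot: [-0.695, 0.696, 0.128, -0.127]
force: [0.8, 0.1, -0.4]
grip_width: 1.003
```

```bash
python3 s.py; python3 - <<'E'
from h import *
p,d=cap('scene','scene4')
cv2.imwrite('pics/v4.png',cv2.resize(p[180:250,240:330,::-1],(800,622),interpolation=cv2.INTER_CUBIC)[:600])
E
```

```text
t 6.83 pos [ 520.6 -114.5   73.6] xang 20.75 tilt [ 0.002 -0.001 -1.   ] j6 -0.8 F [ 0.8  0.1 -0.4] w 1.003
```

View pics/v4.png

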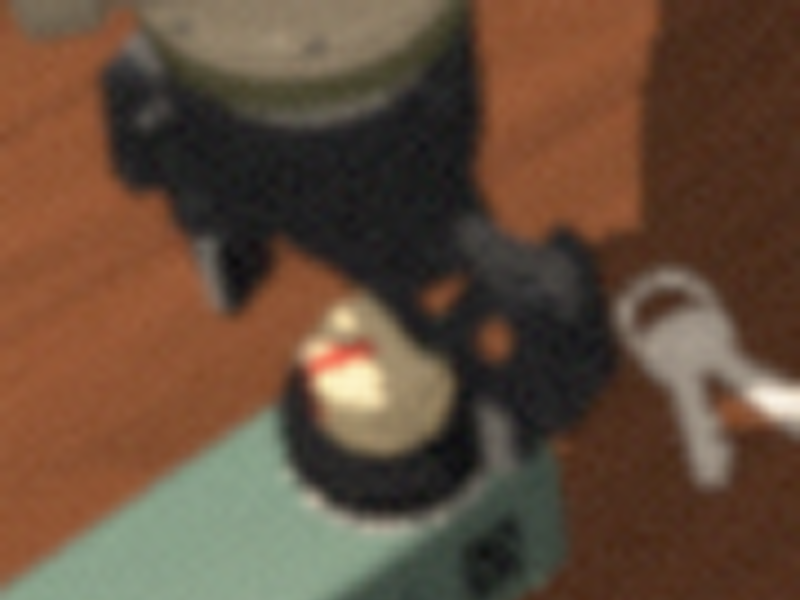

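```bash
python3 - <<'E'
from h import *
z=np.load('pics/scene4.npz');p,d=z['p'],z['d'];W=cloud('scene',d)
for v in range(206,217): print(v,[ (W[v,u].astype(int).tolist(),int(p[v,u].mean())) for u in range(262,270,2)])
for v in range(222,236): print(v,[ (W[v,u].astype(int).tolist(),int(p[v,u].mean())) for u in range(290,302,2)])
E
```

```text
206 [([481, -139, 158], 56), ([495, -139, 175], 46), ([500, -137, 178], 29), ([508, -135, 186], 29)]
207 [([479, -139, 150], 89), ([483, -136, 152], 62), ([481, -130, 145], 30), ([479, -125, 137], 19)]
208 [([479, -140, 147], 88), ([482, -136, 147], 59), ([482, -131, 142], 28), ([479, -125, 133], 24)]
209 [([471, -138, 131], 97), ([484, -137, 146], 61), ([482, -132, 139], 12), ([479, -126, 128], 28)]
210 [([470, -138, 125], 99), ([483, -138, 141], 72), ([482, -132, 134], 23), ([479, -126, 125], 22)]
211 [([392, -112, -1], 103), ([482, -138, 136], 80), ([483, -133, 131], 21), ([481, -128, 125], 33)]
212 [([397, -114, 0], 104), ([482, -138, 131], 92), ([483, -134, 128], 30), ([480, -128, 118], 44)]
213 [([399, -116, 0], 98), ([480, -139, 125], 100), ([484, -135, 126], 34), ([482, -129, 118], 63)]
214 [([404, -118, 3], 98), ([481, -139, 121], 100), ([484, -135, 121], 51), ([410, -103, -4], 79)]
215 [([407, -120, 3], 91), ([409, -115, 0], 89), ([485, -137, 119], 65), ([415, -106, 0], 86)]
216 [([410, -122, 3], 91), ([410, -116, -2], 91), ([415, -112, 0], 87), ([419, -108, 1], 91)]
222 [(
[... 1311 characters left out ...]
 [([545, -109, 95], 24), ([546, -104, 92], 19), ([548, -99, 90], 62), ([568, -104, 125], 95), ([571, -101, 125], 55), ([575, -98, 127], 56)]
232 [([546, -110, 93], 18), ([547, -105, 90], 15), ([546, -99, 81], 64), ([569, -105, 122], 94), ([548, -89, 74], 70), ([549, -84, 70], 66)]
233 [([549, -111, 94], 27), ([547, -105, 85], 35), ([546, -99, 77], 77), ([548, -95, 76], 87), ([549, -90, 71], 72), ([550, -85, 67], 66)]
234 [([549, -112, 91], 28), ([549, -107, 84], 59), ([547, -100, 73], 91), ([548, -95, 71], 74), ([550, -91, 69], 69), ([550, -85, 61], 63)]
235 [([550, -113, 88], 36), ([551, -108, 83], 79), ([549, -102, 73], 83), ([550, -97, 70], 71), ([550, -91, 64], 69), ([551, -86, 58], 69)]
```

Call:
{"op": "drive_tool", "data": {
  "gripper": [0.2,0.35,0.5,0.65,0.8,1,1,1,1,1],
  "offset": [
    [0,0,0],
    [0,0,0],
    [0,0,0],
    [0,0,0],
    [0,0,0],
    [0,0,0],
    [0,0,0],
    [0,0,0],
    [0,0,0],
    [0,0,0]
  ],
  "turn": [0,0,0,0,0,0,0,0,0,0],
  "force": 20
}}

```text
time_s: 7.72
eef_pos: [520.0, -114.3, 72.7]
ee_rot: [-0.695, 0.696, 0.127, -0.127]
force: [-3.2, -1.1, 5.2]
grip_width: 0.418
```

```bash
python3 s.py; python3 - <<'E'
from h import *
p,d=cap('scene','scene5')
cv2.imwrite('pics/v5.png',cv2.resize(p[180:250,240:330,::-1],(800,622),interpolation=cv2.INTER_CUBIC)[:600])
E
```

```text
t 7.72 pos [ 520.  -114.3   72.7] xang 20.74 tilt [ 0. -0. -1.] j6 -0.8 F [-3.2 -1.1  5.2] w 0.418
```

View pics/v5.png

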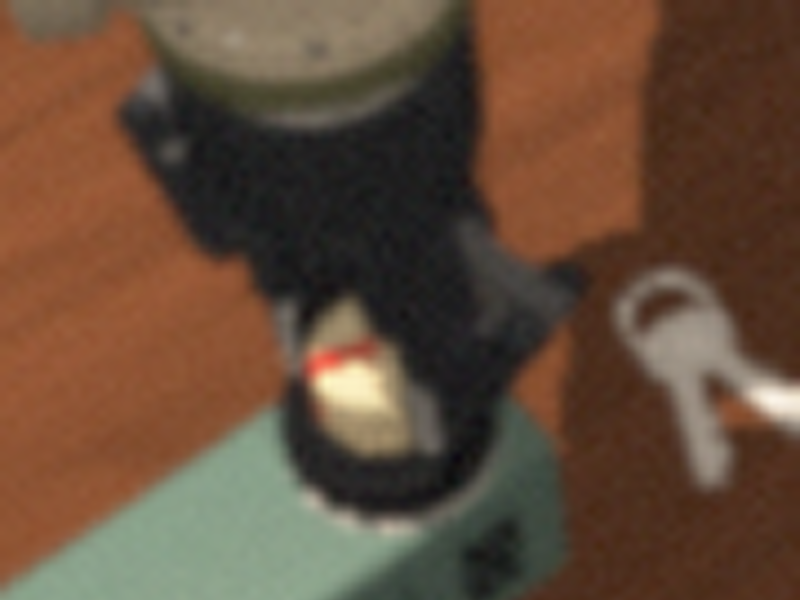

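Call:
{"op": "drive_tool", "data": {
  "gripper": [1,1,1,1,1,1,1,1,1,1,1,1,1,1],
  "offset": [
    [0,0,0],
    [0,0,0],
    [0,0,0],
    [0,0,0],
    [0,0,0],
    [0,0,0],
    [0,0,0],
    [0,0,0],
    [0,0,0],
    [0,0,0],
    [0,0,0],
    [0,0,0],
    [0,0,0],
    [0,0,0]
  ],
  "turn": [4.5,4.5,4.5,4.5,4.5,4.5,4.5,4.5,4.5,4.5,4.5,4.5,0,0]
}}

```text
time_s: 8.93
eef_pos: [520.1, -114.3, 72.7]
ee_rot: [-0.678, 0.678, -0.201, 0.202]
force: [-2.3, -1.0, 5.2]
grip_width: 0.41
```

Call:
{"op": "drive_tool", "data": {
  "gripper": [0.5,0.3,0,0,0,0,0,0,0,0,0],
  "offset": [
    [0,0,0],
    [0,0,0],
    [0,0,0],
    [0,0,0],
    [0,0,0],
    [0,-0.015,0],
    [0,-0.025,0],
    [0,-0.03,0],
    [0,-0.03,0],
    [0,-0.03,0],
    [0,0,0]
  ],
  "turn": [0,0,0,0,0,0,0,0,0,0,0]
}}

```text
time_s: 9.85
eef_pos: [522.1, -115.0, 208.3]
ee_rot: [-0.677, 0.678, -0.199, 0.206]
force: [1.5, -0.3, 1.1]
grip_width: 1.0
```

```bash
python3 s.py; python3 - <<'E'
from k import *
cap('top','top6');p,d=cap('scene','scene6')
cv2.imwrite('pics/v6.png',cv2.resize(p[180:250,240:330,::-1],(800,622),interpolation=cv2.INTER_CUBIC)[:600])
try: marks('6',np.array([520,-113.7]))
except Exception as e: print(e)
for n in('top','scene'): print(n,mk(n,'upper_mark'),mk(n,'lower_mark'),mk(n,'knob_grip'))
E
```

```text
t 9.85 pos [ 522.1 -115.   208.3] xang -33.23 tilt [ 0.009 -0.004 -1.   ] j6 0.14 F [ 1.5 -0.3  1.1] w 1.0
top ivory [ 529.30939046 -117.66490402] 110 red [nan nan] nan 0 white None
scene ivory [ 519.78480445 -114.11434569] 190 red [-11.18439604  -2.80182042] -165.93617413734262 17 white None
  line dir 19.762768
top [(array([ 423.8, -328.4,  123.4]), 0.59)] [(array([ 421.6, -324.3,   95.2]), 0.73), (array([289.2, 231.1,  92.4]), 0.61), (array([ 498.5, -123.2,   90.9]), 0.6)] [(array([ 431. , -344.7,  108.9]), 0.96), (array([315.5, 239.7, 112.5]), 0.8), (array([ 517.8, -113. ,  114. ]), 0.6)]
scene [(array([295.5, 235.3, 121.7]), 0.73), (array([ 509. , -123.2,  126.7]), 0.6), (array([ 417.9, -330.4,  121.1]), 0.52)] [(array([ 415.1, -322.7,   92.5]), 0.76), (array([725.4, 353.8,   1.1]), 0.72), (array([ 718.7, -162.5,   -4.6]), 0.69), (array([291.9, 233.7,  91.1]), 0.61), (array([ 500.1, -121.2,   93. ]), 0.48), (array([523.5, 274.2,  -3.3]), 0.46)] [(array([ 518.8, -113.3,  112.8]), 0.77), (array([315.7, 237.2, 107.4]), 0.75), (array([ 433.5, -342.2,  106.1]), 0.68)]k.py:16: RuntimeWarning: Mean of empty slice.
  print(n,'ivory',I.mean(0),len(I),'red',R.mean(0)-c,a(R.mean(0)-c),len(R),'white',(Wh.mean(0)-c,a(Wh.mean(0)-c),len(Wh)) if len(Wh) else None)
  ret = um.true_divide(
```

View pics/v6.png

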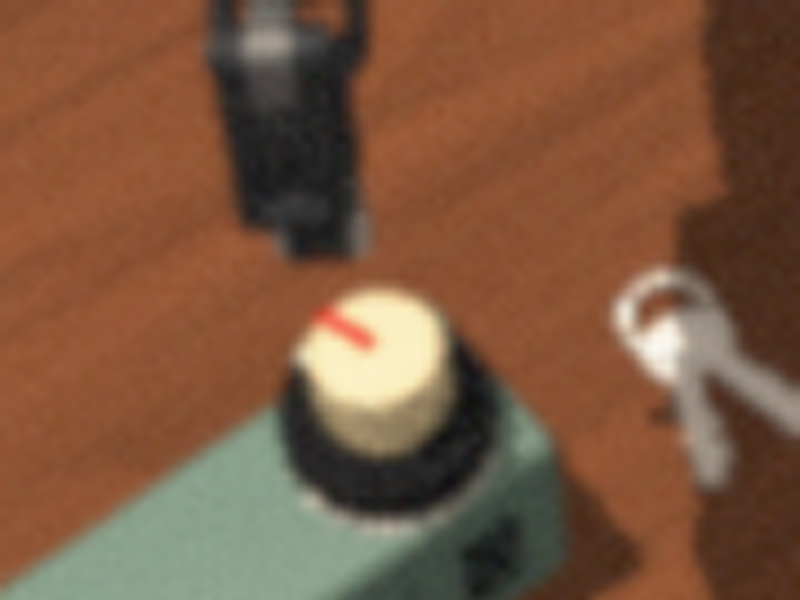

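Call:
{"op": "drive_tool", "data": {
  "gripper": [0,0,0,0,0,0,0,0],
  "offset": [
    [0,0,0],
    [0,0,0],
    [0,0,0],
    [0,0,0],
    [0,0,0],
    [0,0,0],
    [0,0,0],
    [0,0,0]
  ],
  "turn": [-6,-6,-6,-6,-6,-6,0,0]
}}

```text
time_s: 10.92
eef_pos: [519.9, -114.2, 202.1]
ee_rot: [0.707, -0.707, -0.016, 0.016]
force: [0.3, 0.4, -1.3]
grip_width: 1.001
```

```bash
python3 s.py 525 -187 -5; python3 - <<'E'
from m import *
cap('scene','scene7');cap('top','top7'); 
try: meas('7',(522,-172,0))
except Exception as e: print(e)
E
```

```text
t 10.92 pos [ 519.9 -114.2  202.1] xang 2.57 tilt [-0.001  0.    -1.   ] j6 -0.48 F [ 0.3  0.4 -1.3] w 1.001
to go (tool) [  2.  207.1 -73.1]
top top face ((497.341796875, -172.28976440429688), (188.312744140625, 33.280174255371094), 84.87088775634766) 52 76.22946956452574
 knob (509.1691589355469, -101.62254333496094) 6.127471446990967 [ 508.93433712 -101.29907539  122.57989244]
scene top face ((525.089111328125, -173.36007690429688), (63.0756950378418, 186.12135314941406), 3.112035036087036) 1169 75.58540236041802
 knob (520.1834716796875, -112.61797332763672) 18.917861938476562 [ 521.90432452 -113.56562669  123.41410059]
```

Call:
{"op": "drive_tool", "data": {
  "gripper": [0,0,0,0,0,0,0,0,0,0,0,0,0,0,0],
  "offset": [
    [0.001,0,-0.025],
    [0.001,0,-0.025],
    [0,0,-0.023],
    [0,0,0],
    [0,0.03,0],
    [0,0.03,0],
    [0,0.03,0],
    [0,0.03,0],
    [0,0.02,0],
    [0,0.02,0],
    [0,0.02,0],
    [0,0.017,0],
    [0,0.01,0],
    [0,0,0],
    [0,0,0]
  ],
  "turn": [0,0,0,0,0,0,0,0,0,0,0,0,0,0,0],
  "force": 60
}}

```text
time_s: 12.27
eef_pos: [525.6, -186.9, -4.2]
ee_rot: [0.707, -0.707, -0.017, 0.017]
force: [0.5, -1.3, 0.2]
grip_width: 1.002
```

```bash
python3 s.py 525 -187 -5; python3 - <<'E'
from h import *
p,d=cap('scene','scene8')
cv2.imwrite('pics/v8.png',cv2.resize(p[150:300,200:350,::-1],(600,600),interpolation=cv2.INTER_CUBIC))
E
```

```text
t 12.27 pos [ 525.6 -186.9   -4.2] xang 2.71 tilt [-0.  0. -1.] j6 -0.6 F [ 0.5 -1.3  0.2] w 1.002
to go (tool) [-0.7  0.8 -0.1]
```

View pics/v8.png

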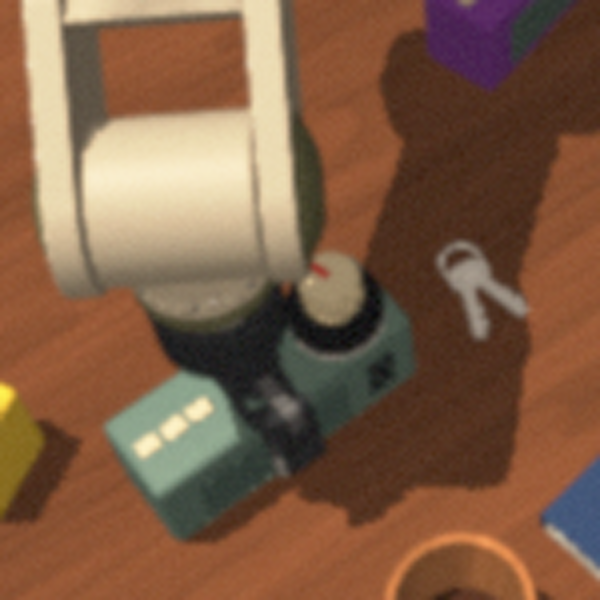

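Call:
{"op": "drive_tool", "data": {
  "gripper": [0.1,0.2,0.3,0.5,1,1,1,1,1],
  "offset": [
    [0,0,0],
    [0,0,0],
    [0,0,0],
    [0,0,0],
    [0,0,0],
    [0,0,0],
    [0,0,0],
    [0,0,0],
    [0,0,0]
  ],
  "turn": [0,0,0,0,0,0,0,0,0],
  "force": 60
}}

```text
time_s: 13.07
eef_pos: [525.4, -187.2, -3.5]
ee_rot: [-0.707, 0.707, 0.017, -0.017]
force: [-4.3, 1.1, 6.2]
grip_width: 0.742
```

Call:
{"op": "drive_tool", "data": {
  "gripper": [1,1,1,1,1,1],
  "offset": [
    [0,-0.005,0],
    [0,-0.008,0],
    [0,-0.012,0],
    [0,-0.015,0],
    [0,0,0],
    [0,0,0]
  ],
  "turn": [0,0,0,0,0,0]
}}

```text
time_s: 13.57
eef_pos: [525.6, -187.1, 35.8]
ee_rot: [-0.707, 0.707, 0.017, -0.017]
force: [-0.4, -0.1, -8.9]
grip_width: 0.74
```

```bash
python3 s.py; python3 - <<'E'
from h import *
p,d=cap('scene','scene9')
W=cloud('scene',d)
for u,v in((250,250),(240,255),(278,220),(283,217)): print(W[v,u].round())
cv2.imwrite('pics/v9.png',cv2.resize(p[130:280,200:350,::-1],(600,600),interpolation=cv2.INTER_CUBIC))
E
```

```text
t 13.57 pos [ 525.6 -187.1   35.8] xang 2.74 tilt [ 0.001 -0.    -1.   ] j6 -0.6 F [-0.4 -0.1 -8.9] w 0.74
[ 542. -216.  116.]
[ 539. -241.  115.]
[ 530. -128.  146.]
[ 539. -118.  161.]
```

View pics/v9.png

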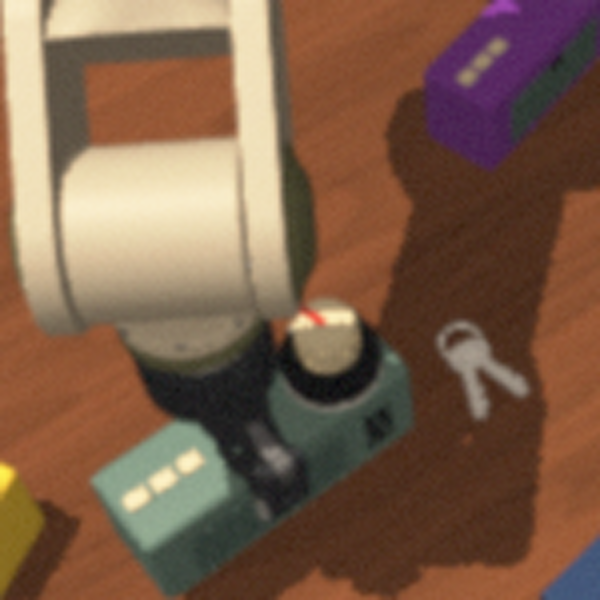

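Call:
{"op": "drive_tool", "data": {
  "gripper": [1,1,1,1,1,1],
  "offset": [
    [0,-0.015,0],
    [0,-0.015,0],
    [0,0,0],
    [0,0,0],
    [0,0,0],
    [0,0,0]
  ],
  "turn": [0,0,1.5,1.5,1.5,0]
}}

```text
time_s: 14.12
eef_pos: [524.9, -186.6, 64.3]
ee_rot: [0.707, -0.707, 0.012, -0.01]
force: [-0.0, -0.9, -8.1]
grip_width: 0.743
```

```bash
python3 s.py 523.3 256.5 66
```

```text
t 14.12 pos [ 524.9 -186.6   64.3] xang -1.81 tilt [-0.002  0.001 -1.   ] j6 -0.52 F [-0.  -0.9 -8.1] w 0.743
to go (tool) [-15.6  -1.2 442.9]
```

Call:
{"op": "drive_tool", "data": {
  "gripper": [1,1,1,1,1,1,1,1,1,1,1,1,1,1,1,1,1,1,1,1],
  "offset": [
    [-0.001,0,0.01],
    [-0.001,0,0.02],
    [-0.001,0,0.028],
    [-0.001,0,0.028],
    [-0.001,0,0.028],
    [-0.001,0,0.028],
    [-0.001,0,0.028],
    [-0.001,0,0.028],
    [-0.001,0,0.028],
    [-0.001,0,0.028],
    [-0.001,0,0.028],
    [-0.001,0,0.028],
    [-0.001,0,0.028],
    [-0.001,0,0.028],
    [-0.001,0,0.028],
    [0,0,0.028],
    [0,0,0.015],
    [0,0,0.006],
    [0,0,0],
    [0,0,0]
  ],
  "turn": [0,0,0,0,0,0,0,0,0,0,0,0,0,0,0,0,0,0,0,0]
}}

```text
time_s: 15.78
eef_pos: [523.6, 255.8, 65.0]
ee_rot: [-0.707, 0.707, -0.011, 0.01]
force: [0.3, -1.1, -7.6]
grip_width: 0.744
```

```bash
python3 s.py 523.3 256.5 66; python3 - <<'E'
from m import *
p,d=cap('scene','scene10');cap('top','top10')
cv2.imwrite('pics/v10.png',cv2.resize(p[80:240,300:480,::-1],(675,600),interpolation=cv2.INTER_CUBIC))
try: meas('10',(523.5,270.5,70))
except Exception as e: print(e)
E
```

```text
t 15.78 pos [523.6 255.8  65. ] xang -1.72 tilt [-0.001 -0.001 -1.   ] j6 0.28 F [ 0.3 -1.1 -7.6] w 0.744
to go (tool) [-0.3 -1.   0.7]
top top face ((523.2268676757812, 202.42652893066406), (53.93621063232422, 61.78870391845703), 88.02922821044922) 320 144.93494638518007
 knob (0.0, 0.0) 0.0 [nan nan nan]
scene top face ((541.6320190429688, 256.646240234375), (177.37445068359375, 107.75759887695312), 54.461395263671875) 535 143.85553816949823
 knob (525.9409790039062, 274.5892639160156) 73.86724853515625 [537.15413558 250.89663422 192.22863332]
  return _methods._mean(a, axis=axis, dtype=dtype,
  ret = um.true_divide(
```

View pics/v10.png

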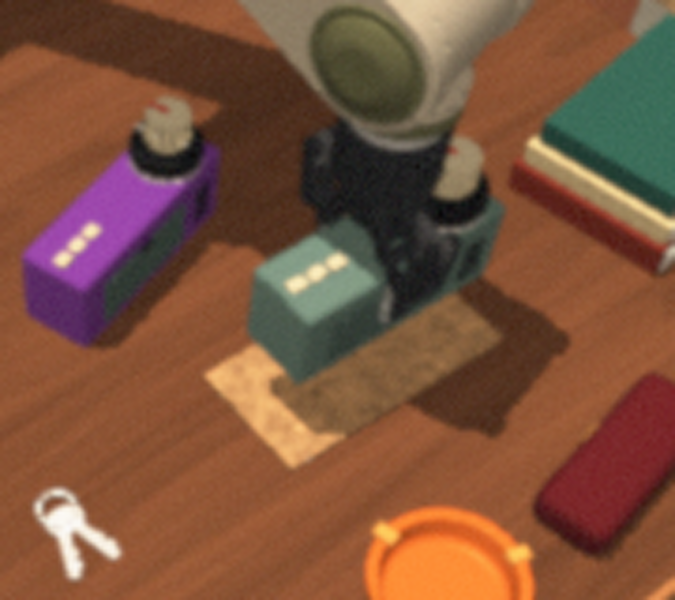

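View pics/top10.png

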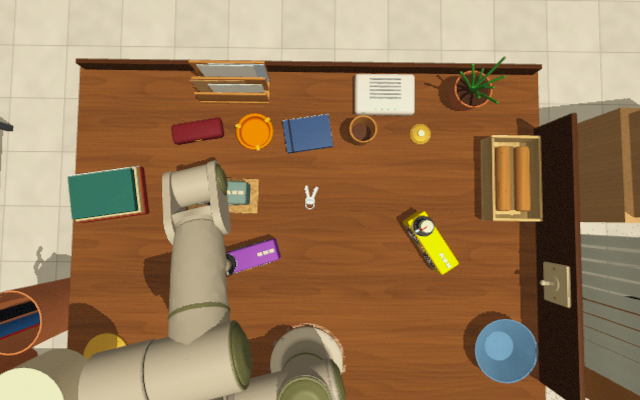

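Call:
{"op": "drive_tool", "data": {
  "gripper": [1,1,1,1,1,1,1,1,1,1],
  "offset": [
    [0,0.01,0],
    [0,0.015,0],
    [0,0.015,0],
    [0,0.01,0],
    [0,0.006,0],
    [0,0.004,0],
    [0,0.002,0],
    [0,0.0,0],
    [0,0,0],
    [0,0,0]
  ],
  "turn": [0,0,0,0,0,0,0,0,0,0]
}}

```text
time_s: 16.72
eef_pos: [524.5, 256.3, 4.1]
ee_rot: [0.707, -0.707, 0.01, -0.011]
force: [0.8, 0.2, -8.2]
grip_width: 0.742
```

Call:
{"op": "drive_tool", "data": {
  "gripper": [1,1,1,1],
  "offset": [
    [0,0.001,0],
    [0,0.001,0],
    [0,0,0],
    [0,0,0]
  ],
  "turn": [0,0,0,0]
}}

```text
time_s: 17.05
eef_pos: [524.0, 256.3, 1.5]
ee_rot: [-0.707, 0.707, -0.011, 0.011]
force: [0.1, -0.3, -8.0]
grip_width: 0.743
```

Call:
{"op": "drive_tool", "data": {
  "gripper": [1,1,1],
  "offset": [
    [0,0.001,0],
    [0,0,0],
    [0,0,0]
  ],
  "turn": [0,0,0]
}}

```text
time_s: 17.3
eef_pos: [524.2, 256.3, 0.6]
ee_rot: [0.707, -0.707, 0.011, -0.011]
force: [0.6, -0.2, -6.6]
grip_width: 0.744
```

Call:
{"op": "drive_tool", "data": {
  "gripper": [1,1,1],
  "offset": [
    [0,0.001,0],
    [0,0,0],
    [0,0,0]
  ],
  "turn": [0,0,0]
}}

```text
time_s: 17.55
eef_pos: [524.2, 256.3, 0.6]
ee_rot: [0.707, -0.707, 0.011, -0.011]
force: [-3.3, -1.7, 5.8]
grip_width: 0.744
```

Contact: the force has gone from −8 to +6 N. I'll open slowly, then back off upwards.

Call:
{"op": "drive_tool", "data": {
  "gripper": [0.2,0.1,0,0,0,0,0],
  "offset": [
    [0,0,0],
    [0,0,0],
    [0,0,0],
    [0,0,0],
    [0,0,0],
    [0,0,0],
    [0,0,0]
  ],
  "turn": [0,0,0,0,0,0,0]
}}

```text
time_s: 18.13
eef_pos: [524.1, 256.2, -0.5]
ee_rot: [0.707, -0.707, 0.011, -0.011]
force: [-0.3, -0.0, -0.8]
grip_width: 1.001
```

Call:
{"op": "drive_tool", "data": {
  "gripper": [0,0,0,0,0,0,0,0,0,0,0,0,0,0,0,0,0,0],
  "offset": [
    [0,-0.01,0],
    [0,-0.015,0],
    [0,-0.025,0],
    [0,-0.03,0],
    [0,-0.03,0],
    [0,-0.03,0],
    [0,-0.03,0],
    [0,-0.03,0],
    [0,0,-0.02],
    [0,0,-0.028],
    [0,0,-0.028],
    [0,0,-0.028],
    [0,0,-0.028],
    [0,0,-0.028],
    [0,0,-0.028],
    [0,0,-0.028],
    [0,0,-0.02],
    [0,0,0]
  ],
  "turn": [0,0,0,0,0,0,0,0,0,0,0,0,0,0,0,0,0,0]
}}

```text
time_s: 19.63
eef_pos: [516.8, 17.3, 200.2]
ee_rot: [-0.707, 0.707, -0.012, 0.012]
force: [-0.8, -0.3, 0.5]
grip_width: 1.002
```

```bash
python3 s.py; python3 - <<'E'
from m import *
from k import *
p,d=cap('scene','scene11');q,_=cap('top','top11')
meas('11',(523.5,270.5,4))
marks('11',np.array([525.5,329.5]),4)
for n in('top','scene'): print(n,mk(n,'radio_centre'),mk(n,'upper_mark'),mk(n,'lower_mark'))
a=[]
for n,i in(('top',q),('scene',p)):
    u,v=map(int,proj(n,(525,329,110))); a.append(cv2.resize(i[v-30:v+30,u-30:u+30,::-1],(400,400),interpolation=cv2.INTER_CUBIC))
cv2.imwrite('pics/v11.png',np.hstack(a))
E
```

```text
t 19.63 pos [516.8  17.3 200.2] xang -1.95 tilt [ 0.001 -0.001 -1.   ] j6 -0.16 F [-0.8 -0.3  0.5] w 1.002
top top face ((524.9852905273438, 268.34423828125), (184.89601135253906, 62.1199836730957), 88.63829803466797) 838 80.45961599260636
 knob (526.2827758789062, 329.18927001953125) 18.54852867126465 [525.85245306 328.40148158 128.40784991]
scene top face ((528.20263671875, 267.2507019042969), (182.6442108154297, 61.908260345458984), 87.85543060302734) 760 79.46734556174442
 knob (527.2965698242188, 328.79827880859375) 19.77578353881836 [528.61574471 327.0831016  127.20912936]
top ivory [525.93753953 327.91599275] 127 red [-10.00088777  -1.64754964] -170.6450986847008 12 white None
  line dir 18.043312
scene ivory [527.07676772 328.63527829] 131 red [-10.91244607  -1.76269481] -170.82423130298153 14 white None
  line dir 18.17354
top [(array([328.9, 185.8,  41.3]), 0.97), (array([ 381.6, -379.2,   31.4]), 0.85), (array([520.8, 273.7,  43.8]), 0.58)] [(array([296.8, 234.3, 128. ]), 0.69), (array([ 424.8, -330.6,  127.4]), 0.55), (array([509.2, 324.5, 130.8]), 0.54)] [(array([501.7, 319. ,  95.7]), 0.67), (array([ 419.6, -324. ,   95.5]), 0.49), (array([291.5, 234.6,  94.6]), 0.45)]
scene [(array([331.8, 188.3,  35.5]), 0.74), (array([527.4, 273.7,  41.3]), 0.66), (array([ 376.9, -378.7,   36.3]), 0.65)] [(array([514.3, 323.1, 129. ]), 0.59), (array([ 419.5, -330.1,  120.2]), 0.54), (array([299.1, 236.4, 123.4]), 0.47)] [(array([ 416.7, -323.2,   92.5]), 0.76), (array([513.6, 325.6, 129.8]), 0.75), (array([292.6, 238.5,  91.5]), 0.54), (array([503. , 324.7,  99.8]), 0.49)]
```

View pics/v11.png

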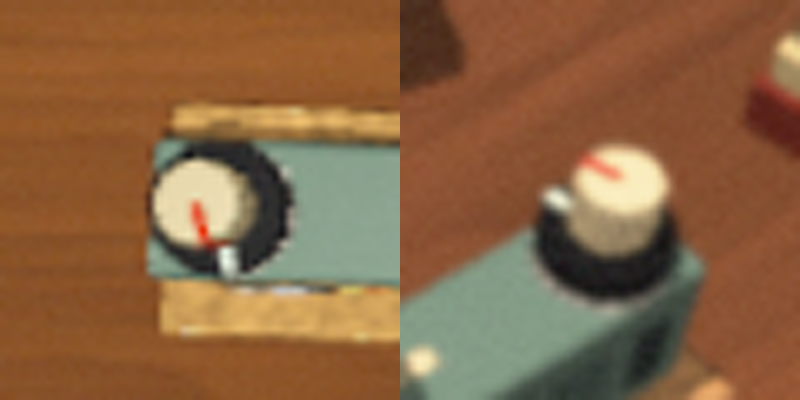

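View pics/top11.png

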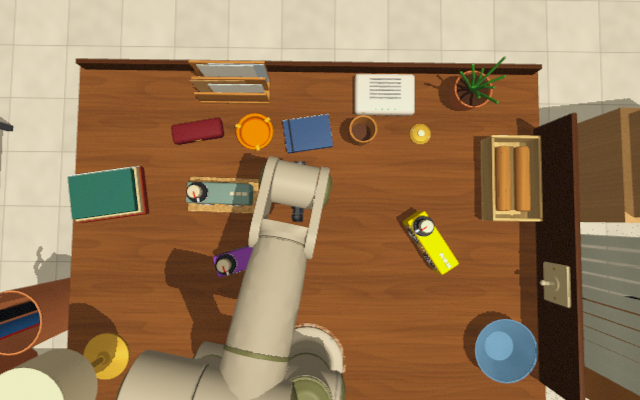

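```bash
python3 - <<'E'
from k import *
for n,ax in(('top',(526,328.4)),('scene',(527.3,328.7))):
    ax=np.array(ax); p=np.load(f'pics/{n}11.npz')['p'].astype(int)
    vv,uu=np.mgrid[:400,:640]
    for nm,h,rmin,rmax in(('white',98,19.5,30),('red',128,0,18)):
        G=np.array([[ray(n,u,v,h)[:2] for u in range(150,450)] for v in range(100,250)])-ax
        P=p[100:250,150:450]; r=np.hypot(G[...,0],G[...,1]); m=(r<rmax)&(r>rmin)
        w=np.clip(P.min(-1)-75,0,None) if nm=='white' else np.clip(P[...,0]-P[...,1]-60,0,None)
        if nm=='white':
            ang=np.degrees(np.arctan2(G[...,1],G[...,0])); m&=(ang<-110)|(ang>150)
            m&=(P[...,2]>=P[...,0]-12)
            # keep blue-ish/white
        w=w*m; c=(G*w[...,None]).sum((0,1))/w.sum(); D=(G-c)[w>0]; ww=w[w>0]
        C=(D*ww[:,None]).T@D/ww.sum(); e,E=np.linalg.eigh(C)
        print(n,nm,c.round(1),(w>0).sum(),'from axis',np.degrees(np.arctan2(c[1],c[0])).round(1),'axis dir',np.degrees(np.arctan2(*E[::-1,1])).round(1),e.round(1))
        if nm=='white':
            for i in np.argwhere(w>0): print('   ',G[tuple(i)].round(0),w[tuple(i)],end='')
            print()
E
```

```text
top white [-23.6  -5.3] 12 from axis -167.3 axis dir -179.5 [4.7 8.4]
    [-19.  -6.] 108    [-19.  -9.] 28    [-22.   0.] 14    [-22.  -3.] 131    [-22.  -6.] 119    [-22.  -9.] 35    [-25.  -3.] 128    [-25.  -6.] 134    [-25.  -9.] 64    [-28.  -3.] 76    [-28.  -6.] 103    [-28.  -9.] 53
top red [-9.  -1.7] 11 from axis -169.6 axis dir -164.2 [ 1.1 21.6]
scene white [nan nan] 0 from axis nan axis dir nan [nan nan]

scene red [-10.8  -0.6] 10 from axis -176.7 axis dir -166.0 [ 2.2 16.5]<stdin>:13: RuntimeWarning: invalid value encountered in divide
<stdin>:14: RuntimeWarning: invalid value encountered in divide
```

```bash
python3 - <<'E'
from rig import ctrl
print(ctrl.sense()['force'],ctrl.finish_job())
E
```

```text
the job is handed in; nothing more can be done
[-0.5345734   0.06005139  0.79567405] None
```

I turned the ivory knob up, set the green radio on the cork mat, let go and handed the job in. My last checks say it meets the targets, but the hand-in gives no verdict.

**What I did:**
- I gripped the ivory knob above the ring and turned it 54° clockwise in one bite.
- I then gripped the case 14 mm to the knob-free side, lifted it level, and lowered it until the force reading showed contact.
- The arm ended clear of everything, with the gripper open about 250 mm along the shelf from the radio.

**Last checks:**
- **Position:** the radio's centre is at about (525, 270) mm and the mat's at about (523.5, 270.5) mm, well inside the 20 mm limit. The top camera gave a lengthwise centre of 268, and I took 270 as best because part of the case was hidden by the arm.
- **Angle and height:** the radio's length is within about 1° of the mat's. Its top is at 79 to 80 mm, which is right for standing flat on the mat.
- **Knob marks:** the red line is at about −164° to −170° and the white line at about −167°, so they agree to roughly 5° against a limit of 10°.
- **Other things:** none of the bystanders looked moved in the last picture, except the keyring, which the arm hid. I didn't measure any of them.

**What disagreed or failed:**
- **Missed first grasp:** the reported tool height was about 27 mm lower than where the cameras showed the fingertips, so the fingers shut above the knob without touching anything. I corrected for this from the pictures.
- **Knob mark spread:** the scene camera alone gave less certain angles. Red ranged from −157° to −177°, and only the network's point, at about −171°, gave the white line.

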